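# Hold the brass plinth in the pinning jig

### The arm

A 6-joint arm with a two-finger parallel gripper is mounted at the origin on the work surface. World frame = base frame: x ahead of the robot, y to its left, z up, the work surface at z = 0. Lengths are in m, angles in rad, forces in N, time in s.
With the tool pointing down it reaches from about 0.3 to 0.875 m from the base axis. Payload 6.4 kg.
Tool frame: the origin (TCP) lies at the very end of the fingers, on their centre line; the grasp point (between the pads) lies 19 mm behind it; z points along the fingers, y is the line along which they close (so a half turn about z gives the same grasp; the last joint's range is limited). The gripper opens to 85 mm and grips with 20 to 120 N. Pads are 22 mm wide; open, the fingers measure 114 mm over their backs; the gripper's body (76 mm by 85 mm) begins 54 mm behind the grasp point. The pads swing forward as they close: fully open they stand 13 mm farther back than shut.
Start: joints at [1.018, 0.181, 1.607, -0, 1.354, -0.206], TCP at [0.195, 0.541, 0.231] pointing down, gripper open.
Joint ranges: [-2.99, 2.99], [-0.89, 2.07], [0.3, 2.58], [-1.14, 4.28], [0, 2.63], [-3.12, 3.12]. Speed limits (rad/s): [2.57, 2.57, 3.01, 3.14, 3.14, 3.14].

### API

Orientations are given as a unit quaternion [w, x, y, z].
In Python, from bench import ctrl, camera, calibration, order, outline_of gives the robot as it stands.
- The arm moves only by the tool move_arm, never from a script. Its argument "series" is a list that holds one entry, the list of rows, each a list of 5 numbers: the opening, from 0 (shut) to 1 (fully open), then the shift along the tool's x, y, z in mm, then the turn about the tool's z in rad. A call has exactly 10 rows; each row is the pose to reach, as a shift and turn from the pose commanded when the call began, along the tool's axes at that moment; what a row does not reach only later rows make up. A row lasts 1/12 s, in which the tool goes at most 41.7 mm and 7.16 degrees, less where a joint would pass 70% of its speed; a pose out of reach is approached as far as the arm can. A call with a gripper value outside its range is refused whole. The fingers move at their own pace and stop on an object; the grip force is fixed at half the most. Time passes only in rows, so rows that repeat a pose let the fingers close, or fill a call up. It gives the time, the measured TCP pose, the force, the opening and the grip force at its end, in the units of the state.
- ctrl.get_obs(): the state, without advancing time (a new reading comes with each control period).
- camera(name): name is "side" or "top"; returns (picture, depth): 400x640x3 uint8, blue, green, red; 400x640 float32, m along the optical axis (not along the pixel's ray), 0 where there is no reading.
- calibration(name): a dict with "intrinsics" (3x3 intrinsics, pixels), "k1" (the pictures are not rectified: a ray, as slopes to the right and down, at radius r is drawn at 1 + k1 r^2 times it, then the intrinsics apply), "rvec" (rotation vector, rad) and "tvec" (3), from world to camera coordinates, as OpenCV has them. Camera axes: x right, y down, z forward; pixel columns grow to the right and rows downward; lengths in m; the calibration is good to about 2 mm. A picture is of the moment at which its call begins. calibration takes no time and is no camera call.
- order.hand_in(): hands the job in; it is judged then, once.
Trained networks look in the newest picture that a camera, given by its name, has taken for a name from the list of things; names that differ only in an ending like _2 or _b are one class to them, and where a whole thing is asked for, a point or a joint stands for the part that bears it (a point fixed in the world has none). Each returns a list of dicts, best first, with "conf" (0 to 1); they miss things now and then, are a little off and sometimes report something else, mostly with a low value. They report only what shows in the picture. A call takes as long as a camera call.
- outline_of(target, camera): "region" (400x640 bool, what is visible of it) and "bbox" ([centre column, centre row, width, height] in pixels, round what is visible of it).
The state is a dict: "time_s": time; "q": joint angles; "dq": joint speeds; "joint_efforts": joint torques, N m; "eef_pos": TCP position; "eef_rot": TCP orientation; "wrist_force": force on the tool from outside, world axes, zero at the start; "torque": the same for the moment, N m; "opening": opening from 0.0 (shut) to 1.0 (fully open); "grasp_force": force on a finger pad.
Only numpy, scipy, OpenCV 4.12 (cv2) and the standard library are available. Lean on these libraries where they do the work, as an engineer would, in place of code of your own. Each camera call takes 0.05 s, during which the arm holds its last target. There are 200 camera calls.

### The job

Pull the cabinet's drawer well open by its handle, lift out the brass plinth with the rectangular foot (leave the round-footed one in the drawer) and set it flat on the base plate of the pinning jig, a long side of its foot facing the sprung stop plate and centred on it. Push it squarely against the stop until the stop's pointer is midway between the two dark lines on the gauge rail (about 7.5 N), never driving the stop to its end, and finish like that: still gripping the plinth and pressing it steadily, so that the goldsmith can drive the pins. Leave everything else on the bench where it is.

Things in the scene. Friction and masses are not known exactly. Their poses are not given: they have to be found in the camera images.
- cabinet: Low wooden cabinet fixed to the bench, 240 deep (x) x 300 wide (y) x 95 mm high, with one drawer. Origin: centre of its underside on the bench; its x axis points from the drawer front into the cabinet, so the drawer slides out along its -x; y to its left side, z up. The drawer front is at x = -120 mm when shut.
- cabinet_drawer0 (a joint): How far the drawer is pulled out, m: 0 shut, grows as it comes out, at most 0.165. It starts shut or up to 0.02 open. Light sliding friction (about 1 N), stays where left. Inside, the drawer is about 270 mm wide (y) and 195 mm long (x); its floor is 22 mm above the bench, its side walls reach 73 mm and its front panel (15 mm thick) 80 mm above the bench. The mounts lie loose in its front half and ride along with it.
- cabinet_drawer0_handle (a point): Middle of the drawer's handle: a steel bar 11 mm thick and 120 mm long, parallel to the drawer front (cabinet y), 35 mm out from the front panel (clear gap about 29 mm) and 57 mm above the bench, on two posts near its ends. Moves with the drawer.
- plinth: The part to be held: brass plinth, 0.3 to 0.7 kg. Rectangular foot 44 (its x) x 64 (its y) x 14 mm high, with a square neck 26 x 26 mm, 30 mm high, standing in the middle of it (44 mm high in all). Two small dark pin holes in the foot. Origin: centre of its underside; z up. It stands in the left or the right half of the drawer, more or less parallel to it (within 0.3 rad); it is the same turned half round.
- round_mount: A brass mount like the plinth but with a round foot 54 mm across and 14 mm high and a round neck 26 mm across (44 mm high in all), in the other half of the same drawer. To be left in the drawer. Origin: centre of its underside.
- jig: Pinning jig fixed to the bench: dark steel base plate 170 (x) x 150 (y) x 12 mm, so its flat top is 12 mm above the bench. At its far (+x) end a grey housing 110 mm wide (x 64 to 84 mm, 42 mm above the bench) and before it the sprung stop plate; along its +y edge, a gauge rail (x 9 to 65 mm, y 58 to 68 mm, 22 mm above the bench) with two dark lines across it. Origin: centre of its underside; x points from the open side towards the stop, the direction of pressing.
- stop_face (a point): Centre of the front face of the sprung aluminium stop plate, 21 mm above the bench: the plate is 100 wide (jig y) x 16 high (13 to 29 mm above the bench) x 8 mm thick, its face square to jig x. Unpressed, the face is at jig x = +20 mm, y = 0; it moves with the plate.
- stop (a joint): How far the stop plate is pushed in along jig +x, m: 0 unpressed, 0.030 its hard end. Straight spring of 500 N/m without preload (0.5 N per mm). A pointer on the plate runs over the gauge rail; the dark lines are at 0.010 (5 N) and 0.020 (10 N).
- crystal: Five-sided glass trophy, 109 mm high, 96 mm across, with a brass cap and pin on top (125 mm in all), behind the jig. Leave alone. Origin: centre of its underside.
- jar: Small amber jar with a dark cap, 48 mm across, 55 mm high, on the cabinet's top. Leave alone. Origin: centre of its underside.
- bangle: Brass ring 66 mm across, 10 mm high, lying on the bench between cabinet and jig, nearer the robot. Leave alone. Origin: centre of its underside.
- bowl: White bowl 76 mm across, 30 mm high, far side of the bench. Leave alone. Origin: centre of its underside.
- hammer: Hammer lying on the bench at the right, near the robot. Leave alone.
- bench_block: Flat steel block 70 x 70 x 20 mm on the bench at the left, near the robot. Leave alone. Origin: centre of its underside.
- screwdriver: Screwdriver lying on the bench at the right, beside the jig. Leave alone.

How it is judged:
By the outcome, as a careful person would: the job done as asked, in the order asked, and still so for the second after the job is handed in, while the arm keeps its last pose, push and grip.
It also fails if it takes over 58 s, if anything falls off the work surface, if the arm or the gripper's body presses on something with over 40 N, if the wrist force passes 120 N, or if a joint passes its speed limit or range.

## Working session

There is one attempt and no reset: what is moved stays moved. The work goes in short steps, Python scripts to look and compute and a tool call to move; the robot and the scene stay as the last step left them, time stands still between calls to the robot, and variables do not carry over. Pictures are saved under pics/ and viewed, at most 10 in all, crops included, and the job is handed in when it is done.

Besides the shell and the picture viewer there is one more tool, called as name([rows], argument=value, ...), one row to a line, values as JSON. move_arm: Moves the arm, as the interface text tells. Its arguments: {"type":"object","properties":{"series":{"type":"array","items":{"type":"array","items":{"type":"array","items":{"type":"number"}}}}},"required":["series"]}

```bash
mkdir -p pics; cat > h.py <<'E'
import numpy as np, cv2
from bench import ctrl, camera, calibration, order, outline_of
from scipy.spatial.transform import Rotation as R
def cloud(name, depth):
    c=calibration(name);K=np.array(c["intrinsics"]);k1=c["k1"]
    v,u=np.mgrid[0:400,0:640]
    x=(u-K[0,2])/K[0,0];y=(v-K[1,2])/K[1,1]
    rd=np.hypot(x,y);r=rd.copy()
    for _ in range(10): r=rd/(1+k1*r*r)
    s=np.where(rd>0,r/np.maximum(rd,1e-9),1)
    P=np.stack([x*s*depth,y*s*depth,depth],-1)
    M=R.from_rotvec(np.ravel(c["rvec"])).as_matrix();t=np.ravel(c["tvec"])
    W=(P-t)@M
    W[depth==0]=np.nan
    return W
def proj(name,p):
    c=calibration(name);K=np.array(c["intrinsics"])
    M=R.from_rotvec(np.ravel(c["rvec"])).as_matrix()
    q=np.atleast_2d(p)@M.T+np.ravel(c["tvec"]);s=q[:,:2]/q[:,2:]
    s=s*(1+c["k1"]*(s**2).sum(1,keepdims=True))
    return s*[K[0,0],K[1,1]]+[K[0,2],K[1,2]]
def state():
    o=ctrl.get_obs();m=R.from_quat(np.roll(o["eef_rot"],-1)).as_matrix()
    print("t",o["time_s"],"pos",np.round(o["eef_pos"],4),"F",np.round(o["wrist_force"],2),"op",o["opening"],"gf",o["grasp_force"]);print(np.round(m,4))
    return o,m
E
python3 - <<'E'
from h import *
state()
for n in("top","side"):
    p,d=camera(n);cv2.imwrite(f"pics/{n}0.png",p);W=cloud(n,d);np.save(n+"W.npy",W)
    c=calibration(n);M=R.from_rotvec(np.ravel(c["rvec"])).as_matrix();print(n,-M.T@np.ravel(c["tvec"]))
    for t in ["cabinet","cabinet_drawer0_handle","jig","stop_face","plinth","round_mount"]:
        for o in outline_of(t,n)[:1]:
            w=W[o["region"]];w=w[~np.isnan(w[:,0])]
            print(n,t,round(o["conf"],2),np.round(o["bbox"]), len(w), np.round(np.percentile(w,[3,50,97],axis=0),3).tolist() if len(w) else "")
            np.save(f"{n}_{t}.npy",o["region"])
E
```

```text
t 0.0 pos [0.1951 0.5403 0.2304] F [-0.16 -0.08 -0.29] op 1.0007655652200391 gf 0.0
[[-9.405e-01  3.398e-01 -9.000e-04]
 [ 3.398e-01  9.405e-01 -1.500e-03]
 [ 4.000e-04 -1.800e-03 -1.000e+00]]
top [ 0.29400014 -0.07269499  1.29943076]
top cabinet 0.96 [243. 152.  91.  84.] 6490 [[0.59, 0.084, 0.023], [0.703, 0.227, 0.095], [0.84, 0.374, 0.1]]
top cabinet_drawer0_handle 0.82 [241. 186.  87.  26.] 1205 [[0.558, 0.101, 0.018], [0.602, 0.237, 0.064], [0.641, 0.369, 0.087]]
top jig 0.86 [358. 210.  51.  52.] 1968 [[0.438, -0.258, 0.008], [0.518, -0.184, 0.014], [0.596, -0.113, 0.044]]
top stop_face 0.57 [362. 198.  16.  16.] 108 [[0.532, -0.221, 0.011], [0.547, -0.203, 0.027], [0.58, -0.138, 0.033]]
top round_mount 0.61 [428. 264.  74.  33.] 697 [[0.275, -0.539, 0.015], [0.317, -0.445, 0.024], [0.375, -0.3, 0.03]]
side [0.48646924 0.90928714 0.71133882]
side cabinet 0.9 [237. 276. 146. 116.] 11590 [[0.596, 0.103, 0.012], [0.713, 0.31, 0.094], [0.846, 0.387, 0.097]]
side cabinet_drawer0_handle 0.84 [293. 280.  43. 103.] 1855 [[0.56, 0.108, 0.021], [0.605, 0.273, 0.062], [0.641, 0.386, 0.084]]
side jig 0.82 [334. 200.  53.  32.] 1207 [[0.433, -0.257, 0.004], [0.519, -0.165, 0.013], [0.6, -0.102, 0.043]]
side stop_face 0.48 [320. 195.  15.  19.] 105 [[0.534, -0.238, 0.012], [0.552, -0.186, 0.025], [0.575, -0.135, 0.031]]
```

```bash
python3 - <<'E'
from h import *
a=cv2.imread("pics/top0.png")[80:300,150:470];b=cv2.imread("pics/side0.png")[120:360,130:450]
cv2.imwrite("pics/ab.png",np.vstack([cv2.resize(a,None,fx=1.25,fy=1.25),cv2.resize(b,None,fx=1.25,fy=1.25)]))
T=np.load("topW.npy");S=np.load("sideW.npy")
def rect(W,zl,zh,m):
    q=W[m];q=q[(q[:,2]>zl)&(q[:,2]<zh)][:,:2]
    (c,s,an)=cv2.minAreaRect((q*1000).astype(np.float32)); print(len(q),np.round(c,1),np.round(s,1),round(an,2)); 
    return q
from glob import glob
rect(T,.09,.102,np.load("top_cabinet.npy"))
rect(T,.05,.07,np.load("top_cabinet_drawer0_handle.npy"))
rect(S,.05,.07,np.load("side_cabinet_drawer0_handle.npy"))
rect(T,.006,.05,np.load("top_jig.npy"))
rect(T,.035,.05,np.load("top_jig.npy"))
rect(S,.035,.05,np.load("side_jig.npy"))
E
```

```text
4919 [737.8 233.2] [304.6 225. ] 87.13
269 [593.  236.9] [290.9  77.7] 86.16
476 [594.1 243.8] [290.   75.8] 88.01
1945 [ 517.1 -184.9] [168.6 149.9] 12.96
180 [ 566.7 -172.8] [ 63.8 109.7] 14.27
104 [ 589.1 -165.7] [ 19.3 109.2] 13.13
```

View pics/ab.png

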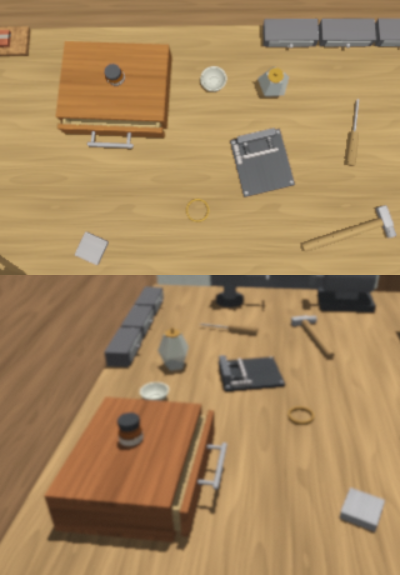

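The cabinet is at upper left with its drawer slightly ajar and the handle around (110,145) in the upper crop. The jig is at about (262,160), with its stop end up and to the left. Next I need the handle line and the jig frame.

```bash
python3 - <<'E'
from h import *
T=np.load("topW.npy");S=np.load("sideW.npy")
def dirs(a): return np.array([np.cos(a),np.sin(a)]),np.array([-np.sin(a),np.cos(a)])
# cabinet yaw from front edge of top & handle
for n,W in(("top",T),("side",S)):
    m=np.load(f"{n}_cabinet_drawer0_handle.npy")
    q=W[m];q=q[(q[:,2]>.05)&(q[:,2]<.072)]
    # bar: front-most strip
    for it in range(3):
        ex=np.array([np.cos(-.05),np.sin(-.05)]) if it==0 else ex
        s=q[:,:2]@ex; b=q[s<s.min()+.016]
        c=b[:,:2].mean(0);u=np.linalg.svd(b[:,:2]-c)[2][0];u=u*np.sign(u[1]);ex=np.array([u[1],-u[0]])
    t=(b[:,:2]-c)@u
    print(n,len(b),"bar c",np.round(c+u*(t.min()+t.max())/2,4),"yaw",round(np.degrees(np.arctan2(ex[1],ex[0])),2),"len",round(np.ptp(t),4),"z",np.round(np.percentile(b[:,2],[5,50,95]),3),'w',np.round(np.percentile(b[:,:2]@ex,[2,98]),4))
q=T[np.load("top_cabinet.npy")];q=q[(q[:,2]>.088)&(q[:,2]<.102)][:,:2]
print(cv2.boxPoints(cv2.minAreaRect((q*1000).astype(np.float32))).round(1).tolist())
q=T[np.load("top_jig.npy")];q=q[(q[:,2]>.006)&(q[:,2]<.05)][:,:2]
B=cv2.boxPoints(cv2.minAreaRect((q*1000).astype(np.float32)));print(B.round(1).tolist())
o,m=state(); print(o["q"])
E
```

```text
top 121 bar c [0.5609 0.2409] yaw -2.67 len 0.123 z [0.058 0.063 0.067] w [0.5439 0.5577]
side 170 bar c [0.5621 0.2447] yaw -2.73 len 0.1231 z [0.058 0.062 0.064] w [0.5444 0.5591]
[[589.0999755859375, 88.0999984741211], [842.7000122070312, 75.5999984741211], [857.7000122070312, 379.79998779296875], [604.0999755859375, 392.29998779296875]]
[[418.1000061035156, -130.6999969482422], [451.70001220703125, -276.79998779296875], [616.0999755859375, -239.0], [582.5, -92.9000015258789]]
t 0.7 pos [0.1954 0.5408 0.2313] F [-0.4  -0.1  -0.44] op 1.001005153282604 gf 0.0
[[-0.9405  0.3399  0.    ]
 [ 0.3399  0.9405  0.    ]
 [ 0.      0.     -1.    ]]
[ 1.01766798e+00  1.80770368e-01  1.60700128e+00  1.70367330e-05
  1.35379181e+00 -2.06321985e-01]
```

move_arm([
  [[0.3,-446,-156,100,1.27],[0.3,-446,-156,100,1.27],[0.3,-446,-156,100,1.27],[0.3,-446,-156,100,1.27],[0.3,-446,-156,100,1.27],[0.3,-446,-156,100,1.27],[0.3,-446,-156,100,1.27],[0.3,-446,-156,100,1.27],[0.3,-446,-156,100,1.27],[0.3,-446,-156,100,1.27]],
])

```text
time_s: 1.53
eef_pos: [0.513, 0.2819, 0.1448]
eef_rot: [0.0, 0.718, 0.696, 0.0]
wrist_force: [-0.2, 1.1, 1.2]
opening: 0.298
grasp_force: 0.0
```

move_arm([
  [[0.3,-35,45,15,0.015],[0.3,-35,45,15,0.015],[0.3,-35,45,15,0.015],[0.3,-35,45,15,0.015],[0.3,-35,45,15,0.015],[0.3,-35,45,15,0.015],[0.3,-35,45,15,0.015],[0.3,-35,45,15,0.015],[0.3,-35,45,15,0.015],[0.3,-35,45,15,0.015]],
])

```text
time_s: 2.37
eef_pos: [0.5554, 0.2478, 0.1303]
eef_rot: [0.0, 0.721, 0.693, 0.0]
wrist_force: [0.4, 0.4, -0.3]
opening: 0.297
grasp_force: 0.0
```

```bash
python3 - <<'E'
from h import *
o,m=state()
p,d=camera("side");cv2.imwrite("pics/s1.png",cv2.resize(p[180:360,200:400],None,fx=3,fy=3))
h=np.array([.5615,.2428])
print("shift mm",(m[:2,:2].T@(h-np.array(o["eef_pos"])[:2])*1000).round(1),"yaw y",np.degrees(np.arctan2(m[1,1],m[0,1])))
E
```

```text
t 2.3667 pos [0.5554 0.2478 0.1303] F [ 0.39  0.4  -0.26] op 0.29709554707653485 gf 0.0
[[ 4.010e-02  9.992e-01  4.000e-04]
 [ 9.992e-01 -4.010e-02  1.000e-04]
 [ 1.000e-04  4.000e-04 -1.000e+00]]
shift mm [-4.8  6.3] yaw y -2.2957835582052026
```

View pics/s1.png

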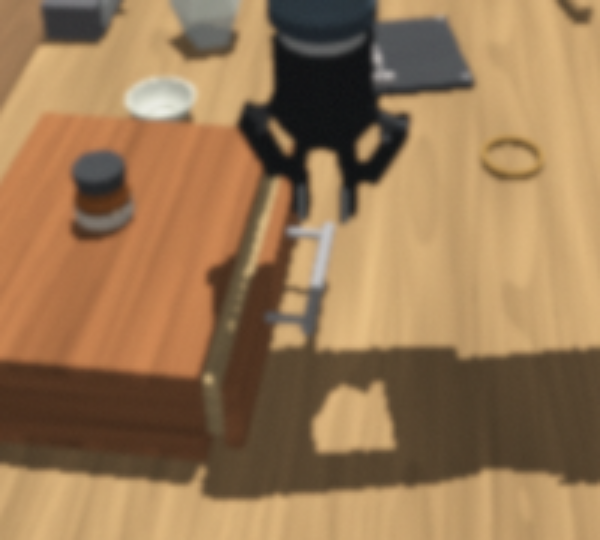

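The fingers straddle the bar, at about (320,230) in the crop, from above. The linkage elbows stick out towards the cabinet edge, so I'll measure how much room they have.

```bash
python3 - <<'E'
from h import *
o,m=state()
p,d=camera("side");W=cloud("side",d);t=(W-np.array(o["eef_pos"]))@m
t=t[(abs(t[...,0])<.07)&(abs(t[...,1])<.09)&(t[...,2]<.02)]
for a in range(-110,20,10):
    q=t[(t[:,2]*1000>=a)&(t[:,2]*1000<a+10)]
    if len(q)>3: print(a,len(q),(np.percentile(q[:,1],[1,99])*1000).round())
c,W2=camera("top"),None
W=cloud("side",d);B=W[np.load("side_cabinet.npy")];ex=np.array([np.cos(-.048),np.sin(-.048)])
h=np.array([.5615,.2428])
B=B[~np.isnan(B[:,0])];x=(B[:,:2]-h)@ex*1000;b=abs((B[:,:2]-h)@[-ex[1],ex[0]])
z=B[:,2]
for a in range(-10,90,5):
    s=(x>=a)&(x<a+5)&(b<.15)
    if s.sum(): print(a,s.sum(),np.percentile(z[s],[50,95]).round(3))
E
```

```text
t 2.4167 pos [0.5554 0.2477 0.1302] F [0.49 0.6  0.57] op 0.2989220562827871 gf 0.0
[[ 4.030e-02  9.992e-01  3.000e-04]
 [ 9.992e-01 -4.030e-02  1.000e-04]
 [ 1.000e-04  2.000e-04 -1.000e+00]]
-110 221 [-61.  61.]
-100 218 [-65.  63.]
-90 128 [-61.  60.]
-80 133 [-56.  55.]
-70 95 [-51.  49.]
-60 133 [-46.  46.]
-50 68 [-42.  41.]
-40 43 [-27.  25.]
-30 45 [-27.  25.]
-20 44 [-27.  25.]
-10 20 [-20.  23.]
-10 1 [0.06 0.06]
-5 69 [0.062 0.064]
0 69 [0.062 0.064]
5 28 [0.062 0.207]
10 58 [0.172 0.207]
15 44 [0.148 0.196]
20 30 [0.176 0.186]
25 32 [0.181 0.189]
30 46 [0.184 0.201]
35 555 [0.066 0.199]
40 222 [0.083 0.209]
45 199 [0.083 0.208]
50 110 [0.074 0.216]
55 80 [0.072 0.075]
60 64 [0.058 0.095]
65 330 [0.091 0.097]
70 322 [0.075 0.097]
75 340 [0.078 0.097]
80 267 [0.094 0.097]
85 218 [0.095 0.097]
```

move_arm([
  [[0.3,-5,6,0,0.008],[0.3,-5,6,15,0.008],[0.3,-5,6,35,0.008],[0.3,-5,6,55,0.008],[0.3,-5,6,70,0.008],[0.3,-5,6,80,0.008],[0.3,-5,6,84,0.008],[0.3,-5,6,84,0.008],[0.0,-5,6,84,0.008],[0.0,-5,6,84,0.008]],
])

```text
time_s: 3.35
eef_pos: [0.5623, 0.2421, 0.0471]
eef_rot: [0.001, 0.724, 0.69, 0.001]
wrist_force: [1.4, -0.4, -2.0]
opening: 0.098
grasp_force: 58.5
```

move_arm([
  [[0,0,0,0,0],[0,0,0,0,0],[0,0,0,0,0],[0,0,-2,0,0],[0,0,-6,0,0],[0,0,-10,0,0],[0,0,-16,0,0],[0,0,-22,0,0],[0,0,-29,0,0],[0,0,-36,0,0]],
])

```text
time_s: 4.18
eef_pos: [0.5256, 0.2439, 0.047]
eef_rot: [0.001, 0.724, 0.69, 0.001]
wrist_force: [1.2, -1.1, 7.9]
opening: 0.096
grasp_force: 59.5
```

move_arm([
  [[0,0,-10,0,0],[0,0,-22,0,0],[0,0,-34,0,0],[0,0,-46,0,0],[0,0,-58,0,0],[0,0,-70,0,0],[0,0,-82,0,0],[0,0,-93,0,0],[0,0,-102,0,0],[0,0,-108,0,0]],
])

```text
time_s: 5.02
eef_pos: [0.4169, 0.2492, 0.047]
eef_rot: [0.0, 0.724, 0.69, 0.0]
wrist_force: [1.1, -3.0, 8.5]
opening: 0.097
grasp_force: 59.8
```

move_arm([
  [[0.3,0,0,0,0],[0.3,0,0,0,0],[0.3,0,0,0,0],[0.3,0,0,-15,0],[0.3,0,0,-40,0],[0.3,0,0,-70,0],[0.3,0,-20,-100,0],[0.3,0,-50,-130,0],[0.4,0,-80,-150,0],[0.5,0,-80,-150,0]],
])

```text
time_s: 5.85
eef_pos: [0.3357, 0.2541, 0.1997]
eef_rot: [0.0, 0.724, 0.69, 0.002]
wrist_force: [0.6, 0.9, 1.0]
opening: 0.498
grasp_force: 0.0
```

```bash
cat > look.py <<'E'
from h import *
import sys
tag=sys.argv[1]
state();ims=[]
for n in("top","side"):
    p,d=camera(n);W=cloud(n,d);np.save(n+"W.npy",W)
    u=proj(n,[.47,.245,.06])[0].astype(int);x0,y0=max(u[0]-75,0),max(u[1]-75,0)
    if n=="side": y0=min(y0,250)
    ims.append(cv2.resize(p[y0:y0+150,x0:x0+150],(400,400),interpolation=cv2.INTER_CUBIC));print(n,x0,y0)
    for t in ["plinth","round_mount"]:
        for o in outline_of(t,n)[:2]:
            w=W[o["region"]];w=w[~np.isnan(w[:,0])];print(n,t,round(o["conf"],2),np.round(o["bbox"]))
            if o["conf"]<.3: continue
            for zl,zh in((.028,.045),(.058,.072)):
                q=w[(w[:,2]>zl)&(w[:,2]<zh)][:,:2]
                if len(q)>5:
                    c,s,a=cv2.minAreaRect((q*1000).astype(np.float32));print(zl,len(q),"rect",np.round(c,1),np.round(s,1),round(a,1),"mean",(q.mean(0)*1000).round(1))
cv2.imwrite(f"pics/{tag}.png",np.hstack(ims))
E
python3 look.py dr
```

```text
t 5.85 pos [0.3357 0.2541 0.1997] F [0.59 0.89 1.01] op 0.49752749141820835 gf 0.0
[[ 0.0472  0.9989  0.0038]
 [ 0.9989 -0.0472  0.0026]
 [ 0.0028  0.0037 -1.    ]]
top 160 146
top plinth 0.57 [263. 203.  20.  14.]
0.028 134 rect [540.8 164.1] [63.1 43.6] 81.7 mean [539.2 162.3]
0.058 60 rect [539.3 165.3] [26.6 25.1] 82.8 mean [539.2 165.1]
top round_mount 0.5 [218. 202.  17.  17.]
0.028 122 rect [541.8 311.1] [53.8 52. ] 46.1 mean [539.3 306.8]
0.058 48 rect [541.6 309.9] [24.2 23.3] 61.9 mean [541.6 309.9]
side 267 198
side plinth 0.67 [319. 258.  19.  26.]
0.028 212 rect [538.1 156.9] [88.5 43.9] 78.4 mean [539.5 178.1]
0.058 88 rect [541.  168.2] [27.8 26.3] 79.4 mean [540.6 170.1]
side round_mount 0.64 [314. 299.  21.  24.]
0.028 237 rect [542.  313.3] [50.9 47.1] 3.0 mean [541.3 319.1]
0.058 93 rect [543.  312.4] [23.9 23.8] 1.2 mean [542.5 314. ]
```

View pics/dr.png

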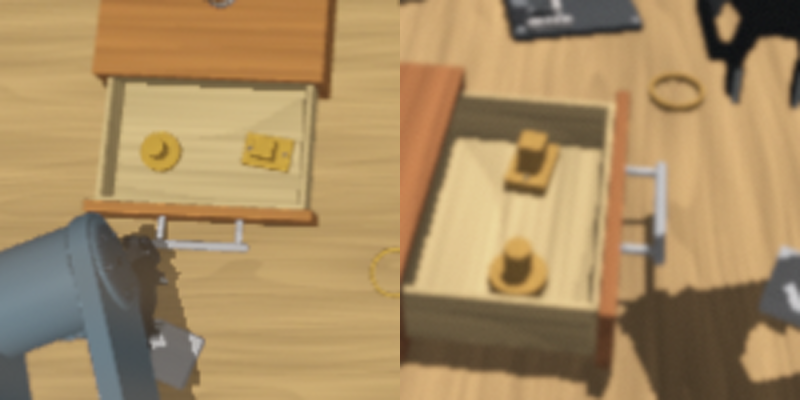

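The drawer is well open, with the plinth at about (267,150) in the top crop (right half) and the round mount at (160,150). The sizes match, so I'll move above the plinth.

move_arm([
  [[0.6,-78,209,0,0.106],[0.6,-78,209,0,0.106],[0.6,-78,209,0,0.106],[0.6,-78,209,0,0.106],[0.6,-78,209,0,0.106],[0.6,-78,209,0,0.106],[0.6,-78,209,20,0.106],[0.6,-78,209,60,0.106],[0.6,-78,209,85,0.106],[0.6,-78,209,85,0.106]],
])

```text
time_s: 6.98
eef_pos: [0.5379, 0.1636, 0.1032]
eef_rot: [-0.004, 0.76, 0.65, -0.006]
wrist_force: [-1.6, 0.4, -0.6]
opening: 0.601
grasp_force: 0.0
```

```bash
python3 - <<'E'
from h import *
o,m=state()
p,d=camera("side");W=cloud("side",d);cv2.imwrite("pics/s2.png",cv2.resize(p[198:348,267:417],None,fx=4,fy=4,interpolation=2))
for r in outline_of("plinth","side")[:1]:
    w=W[r["region"]];q=w[(w[:,2]>.058)&(w[:,2]<.072)][:,:2]
    if len(q)>5: c,s,a=cv2.minAreaRect((q*1000).astype(np.float32));print(r["conf"],c,s,a)
g=np.array([.5405,.1665]);print("shift",(m[:2,:2].T@(g-np.array(o["eef_pos"])[:2])*1000).round(1),np.degrees(np.arctan2(m[1,1],m[0,1])))
E
```

```text
t 6.9833 pos [0.5379 0.1636 0.1032] F [-1.58  0.36 -0.55] op 0.6008734702397928 gf 0.0
[[ 0.1557  0.9877 -0.0138]
 [ 0.9878 -0.1558 -0.0012]
 [-0.0033 -0.0134 -0.9999]]
0.66 (540.9903564453125, 166.95501708984375) (27.89670753479004, 26.838871002197266) 78.61007690429688
shift [3.3 2.1] -8.961605194980107
```

View pics/s2.png

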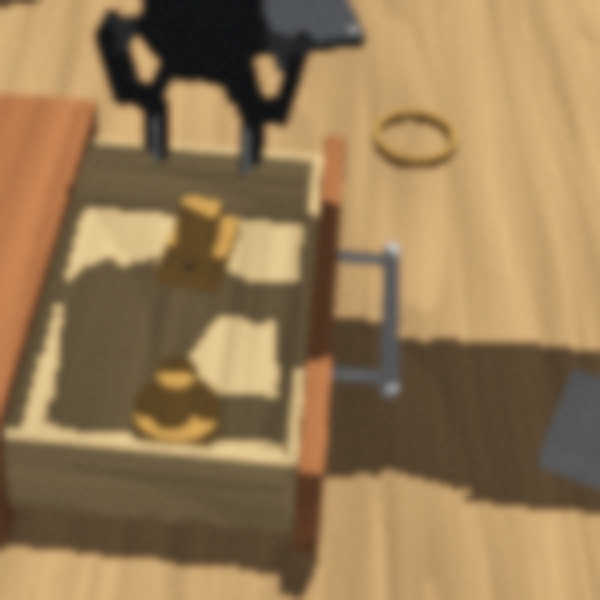

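The fingers are above the neck, near (200,210) in the crop, and the arm is still settling. I'll go part way down and then re-read the pose.

move_arm([
  [[0.6,0,0,0,0],[0.6,0,0,0,0],[0.6,0,0,10,0],[0.6,0,0,20,0],[0.6,0,0,30,0],[0.6,0,0,30,0],[0.6,0,0,30,0],[0.6,0,0,30,0],[0.6,0,0,30,0],[0.6,0,0,30,0]],
])

```text
time_s: 7.92
eef_pos: [0.543, 0.1649, 0.0815]
eef_rot: [0.0, 0.76, 0.65, 0.0]
wrist_force: [1.3, 0.2, 0.4]
opening: 0.602
grasp_force: 0.0
```

move_arm([
  [[0.6,1.5,-2.5,5,0],[0.6,1.5,-2.5,15,0],[0.6,1.5,-2.5,25,0],[0.6,1.5,-2.5,35,0],[0.6,1.5,-2.5,41,0],[0.6,1.5,-2.5,41,0],[0.6,1.5,-2.5,41,0],[0,1.5,-2.5,41,0],[0,1.5,-2.5,41,0],[0,1.5,-2.5,41,0]],
])

```text
time_s: 8.75
eef_pos: [0.5412, 0.1667, 0.0408]
eef_rot: [0.001, 0.76, 0.65, 0.001]
wrist_force: [0.4, 0.3, 2.4]
opening: 0.29
grasp_force: 59.7
```

move_arm([
  [[0,0,0,0,0],[0,0,0,0,0],[0,0,0,0,0],[0,0,0,-5,0],[0,0,0,-15,0],[0,0,0,-30,0],[0,0,0,-50,0],[0,0,0,-75,0],[0,0,0,-95,0],[0,0,0,-100,0]],
])

```text
time_s: 9.58
eef_pos: [0.5418, 0.1671, 0.1435]
eef_rot: [0.001, 0.76, 0.65, 0.002]
wrist_force: [1.8, -0.3, -5.3]
opening: 0.293
grasp_force: 59.5
```

```bash
cat > jig.py <<'E'
from h import *
for n in("top","side"):
    p,d=camera(n);W=cloud(n,d)
    r=outline_of("jig",n)[0];w=W[r["region"]];w=w[~np.isnan(w[:,0])]
    for nm,zl,zh in(("all",.006,.05),("plate",.006,.017),("housing",.037,.05)):
        q=w[(w[:,2]>zl)&(w[:,2]<zh)][:,:2]
        c,s,a=cv2.minAreaRect((q*1000).astype(np.float32));print(n,nm,round(r["conf"],2),len(q),np.round(c,1),np.round(s,1),round(a,2))
    # fit in provisional jig frame: stop plate
    a=np.radians(13);ex=np.array([np.cos(a),np.sin(a)]);ey=np.array([-ex[1],ex[0]]);o=np.array([.517,-.185])
    j=np.c_[(W[...,:2].reshape(-1,2)-o)@np.c_[ex,ey]*1000,W[...,2].ravel()*1000];j=j[~np.isnan(j[:,0])]
    m=(abs(j[:,0])<110)&(abs(j[:,1])<100);j=j[m]
    s=j[(j[:,2]>24)&(j[:,2]<34)&(j[:,0]>5)&(j[:,0]<50)&(abs(j[:,1])<56)]
    print("stop plate top pts",len(s),s.min(0).round(1),s.max(0).round(1))
    h=j[(j[:,2]>36)&(j[:,2]<48)&(j[:,0]>50)];print("housing x,y",h.min(0).round(1),h.max(0).round(1),np.median(h[:,2]))
    b=j[(abs(j[:,2]-12)<5)&(abs(j[:,0])<83)];print("plate z med",np.median(b[(b[:,0]<0)][:,2]).round(1),"table",np.median(j[(j[:,0]<-95)][:,2]).round(1))
    for y0 in(-40,-20,0,20,40):
        t=s[abs(s[:,1]-y0)<10];print("  stop y",y0,len(t),t[:,0].min().round(1) if len(t) else "",np.median(t[:,0]).round(1) if len(t) else "")
    r=outline_of("plinth",n)
    if r:
        w=W[r[0]["region"]];w=w[~np.isnan(w[:,0])];print("plinth",r[0]["conf"],np.percentile(w,[3,97],axis=0).round(3).tolist())
    cv2.imwrite(f"pics/{n}j.png",p)
state()
E
python3 jig.py
```

```text
top all 0.89 1954 [ 516.9 -184.4] [169.8 149.1] 13.22
top plate 0.89 1475 [ 516.6 -184.5] [169.1 149.1] 13.22
top housing 0.89 172 [ 588.7 -167.3] [ 21.3 110.1] 14.04
stop plate top pts 95 [ 19.7 -48.4  24. ] [49.9 53.9 33.6]
housing x,y [ 63.5 -53.8  36. ] [85.1 56.2 47.9] 42.38466259913069
plate z med 12.8 table 1.3
  stop y -40 22 19.9 27.6
  stop y -20 18 20.4 24.1
  stop y 0 12 19.7 23.7
  stop y 20 13 19.9 23.2
  stop y 40 28 19.7 28.5
plinth 0.52 [[0.706, -0.256, 0.003], [0.78, -0.182, 0.114]]
side all 0.59 411 [ 510.9 -185.5] [154.  154.8] 13.59
side plate 0.59 394 [ 510.9 -185.5] [154.  154.8] 13.59
side housing 0.59 0 [0. 0.] [0. 0.] 0.0Traceback (most recent call last):
  File "jig.py", line 13, in <module>
    print("stop plate top pts",len(s),s.min(0).round(1),s.max(0).round(1))
                                      ~~~~~^^^
    return umr_minimum(a, axis, None, out, keepdims, initial, where)
ValueError: zero-size array to reduction operation minimum which has no identity
```

move_arm([
  [[0,-15,1,0,-0.02],[0,-50,3,0,-0.06],[0,-90,5,0,-0.1],[0,-130,7,0,-0.14],[0,-170,9,0,-0.18],[0,-210,11,0,-0.23],[0,-250,13,0,-0.27],[0,-290,15,0,-0.31],[0,-325,17,0,-0.35],[0,-350,19,0,-0.384]],
])

```text
time_s: 10.67
eef_pos: [0.5034, -0.1847, 0.1384]
eef_rot: [-0.001, 0.622, 0.783, -0.001]
wrist_force: [0.6, 0.5, -6.4]
opening: 0.291
grasp_force: 59.4
```

move_arm([
  [[0,0,0,0,0],[0,0,0,0,0],[0,0,0,0,0],[0,0,0,10,0],[0,0,0,25,0],[0,0,0,40,0],[0,0,0,55,0],[0,0,0,60,0],[0,0,0,60,0],[0,0,0,60,0]],
])

```text
time_s: 11.5
eef_pos: [0.5051, -0.1811, 0.0797]
eef_rot: [-0.0, 0.621, 0.784, -0.0]
wrist_force: [0.9, -1.0, -5.5]
opening: 0.291
grasp_force: 59.4
```

```bash
cat > rel.py <<'E'
from h import *
o,m=state();a=np.radians(13.1);J=np.array([[np.cos(a),-np.sin(a)],[np.sin(a),np.cos(a)]])
p=np.array(o["eef_pos"]);print("jig xy mm",(J.T@(p[:2]-[.517,-.1847])*1000).round(1),"plinth bottom mm",round((p[2]-.0188)*1000,1),"tool y yaw rel jig deg",round(np.degrees(np.arctan2(m[1,1],m[0,1]))-13.1,2),"F jig",(J.T@np.array(o["wrist_force"])[:2]).round(2),o["wrist_force"][2])
E
python3 rel.py;python3 - <<'E'
from h import *
for n in("side","top"):
    p,d=camera(n);W=cloud(n,d)
    for r in outline_of("plinth",n)[:1]:
        w=W[r["region"]];w=w[~np.isnan(w[:,0])];print(n,r["conf"],r["bbox"],np.percentile(w,[2,50,98],axis=0).round(3).tolist())
    u=proj(n,[.517,-.185,.05])[0].astype(int);print(u)
    cv2.imwrite(f"pics/{n}3.png",cv2.resize(p[max(u[1]-50,0):u[1]+50,u[0]-50:u[0]+50],(400,400),interpolation=2))
cv2.imwrite("pics/3.png",np.hstack([cv2.imread("pics/side3.png"),cv2.imread("pics/top3.png")]))
E
```

```text
t 11.5 pos [ 0.5051 -0.1811  0.0797] F [ 0.87 -1.01 -5.52] op 0.2910828778589597 gf 59.43916082382202
[[-2.282e-01  9.736e-01 -8.000e-04]
 [ 9.736e-01  2.282e-01  5.000e-04]
 [ 7.000e-04 -6.000e-04 -1.000e+00]]
jig xy mm [-10.8   6.2] plinth bottom mm 60.9 tool y yaw rel jig deg 0.09 F jig [ 0.62 -1.18] -5.516171806283133
side 0.71 [338.6, 182.2, 14.1, 18.5] [[0.478, -0.18, 0.063], [0.501, -0.166, 0.077], [0.522, -0.147, 0.106]]
[330 188]
top 0.4 [355.8, 215.6, 8.2, 6.5] [[0.485, -0.168, 0.073], [0.493, -0.158, 0.076], [0.503, -0.152, 0.08]]
[360 207]
```

View pics/3.png

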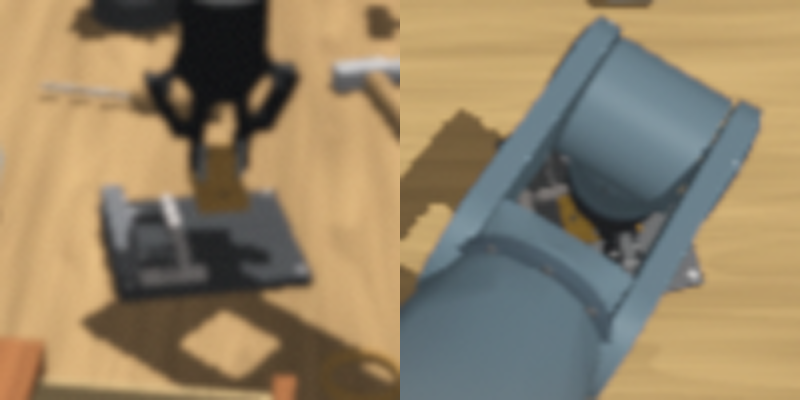

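The plinth hangs level over the base plate, around (220,185) in the side crop, with the stop beyond it and a gap between them. Next come a sideways correction and the descent.

move_arm([
  [[0,-2,0,5,0],[0,-4,0,15,0],[0,-6,0,25,0],[0,-6,0,33,0],[0,-6,0,39,0],[0,-6,0,42,0],[0,-6,0,43,0],[0,-6,0,43,0],[0,-6,0,43,0],[0,-6,0,43,0]],
])

```text
time_s: 12.53
eef_pos: [0.5069, -0.1881, 0.0375]
eef_rot: [0.0, 0.622, 0.783, 0.0]
wrist_force: [0.1, 0.2, -6.3]
opening: 0.292
grasp_force: 59.6
```

```bash
python3 rel.py;cat > inh.py <<'E'
from h import *
a=np.radians(13.1);J=np.array([[np.cos(a),-np.sin(a)],[np.sin(a),np.cos(a)]])
p,d=camera("side");W=cloud("side",d)
for r in outline_of("plinth","side")[:1]:
    w=W[r["region"]];w=w[~np.isnan(w[:,0])];j=np.c_[(w[:,:2]-[.517,-.1847])@J,w[:,2]]*1000
    z0=np.percentile(j[:,2],1);print(r["conf"],len(j),"z pct",np.percentile(j[:,2],[1,5,50,99]).round(1))
    f=j[(j[:,2]<z0+14)];print("foot x",np.percentile(f[:,0],[2,98]).round(1),"y",np.percentile(f[:,1],[2,50,90,98]).round(1))
    f=j[(j[:,2]>z0+20)];print("neck x",np.percentile(f[:,0],[2,98]).round(1),"y",np.percentile(f[:,1],[2,50,90,98]).round(1))
E
python3 inh.py
```

```text
t 12.5333 pos [ 0.5069 -0.1881  0.0375] F [ 0.12  0.17 -6.29] op 0.2919265220039652 gf 59.596463441848755
[[-2.271e-01  9.739e-01  8.000e-04]
 [ 9.739e-01  2.271e-01 -5.000e-04]
 [-7.000e-04  7.000e-04 -1.000e+00]]
jig xy mm [-10.6  -1. ] plinth bottom mm 18.7 tool y yaw rel jig deg 0.03 F jig [0.15 0.14] -6.2904064055444415
0.57 168 z pct [14.1 21.7 33.7 64.2]
foot x [-31.9  11.1] y [-18.9  30.2  32.1  34.2]
neck x [-24.2   5.8] y [-4.2 12.  16.6 31.6]
```

move_arm([
  [[0,1,0,1,0],[0,1,0,2,0],[0,1,0,3,0],[0,1,0,4,0],[0,1,0,5,0],[0,1,0,5.5,0],[0,1,0,6,0],[0,1,0,6,0],[0,1,0,6,0],[0,1,0,6,0]],
])

```text
time_s: 13.47
eef_pos: [0.5063, -0.1869, 0.031]
eef_rot: [0.0, 0.622, 0.783, 0.0]
wrist_force: [-0.7, -0.2, -5.6]
opening: 0.293
grasp_force: 59.6
```

move_arm([
  [[0,0,0,0.3,0],[0,0,0,0.5,0],[0,0,0,0.7,0],[0,0,0,0.9,0],[0,0,0,1,0],[0,0,0,1,0],[0,0,0,1,0],[0,0,0,1,0],[0,0,0,1,0],[0,0,0,1,0]],
])

```text
time_s: 14.3
eef_pos: [0.5063, -0.1869, 0.0309]
eef_rot: [0.0, 0.622, 0.783, -0.0]
wrist_force: [-5.3, 2.4, 5.8]
opening: 0.294
grasp_force: 61.2
```

move_arm([
  [[0,0,0,-0.4,0],[0,0,0,-0.7,0],[0,0,0,-0.7,0],[0,0,2,-0.7,0],[0,0,4,-0.7,0],[0,0,7,-0.7,0],[0,0,10,-0.7,0],[0,0,12,-0.7,0],[0,0,14,-0.7,0],[0,0,14,-0.7,0]],
])

```text
time_s: 15.13
eef_pos: [0.5191, -0.1843, 0.0309]
eef_rot: [-0.001, 0.621, 0.783, -0.001]
wrist_force: [-7.4, -0.8, 4.0]
opening: 0.291
grasp_force: 61.0
```

```bash
python3 rel.py;python3 inh.py
```

```text
t 15.1333 pos [ 0.5191 -0.1843  0.0309] F [-7.41 -0.84  3.97] op 0.29075713008996096 gf 61.03520750999451
[[-2.275e-01  9.738e-01 -2.200e-03]
 [ 9.738e-01  2.275e-01 -8.000e-04]
 [-3.000e-04 -2.300e-03 -1.000e+00]]
jig xy mm [ 2.2 -0.1] plinth bottom mm 12.1 tool y yaw rel jig deg 0.05 F jig [-7.41  0.86] 3.9664130467147505
0.67 137 z pct [15.3 16.7 29.2 59.4]
foot x [-14.7  19.5] y [ 6.5 27.7 33.8 35. ]
neck x [-9.5 12.3] y [-9.9 11.8 15.  15.9]
```

move_arm([
  [[0,0,0,-0.2,0],[0,0,0,-0.4,0],[0,0,2,-0.4,0],[0,0,4,-0.4,0],[0,0,6,-0.4,0],[0,0,8,-0.4,0],[0,0,9,-0.4,0],[0,0,10,-0.4,0],[0,0,10,-0.4,0],[0,0,10,-0.4,0]],
])

```text
time_s: 16.07
eef_pos: [0.5273, -0.1824, 0.031]
eef_rot: [-0.002, 0.621, 0.784, -0.002]
wrist_force: [-11.7, -4.5, 6.8]
opening: 0.291
grasp_force: 61.0
```

```bash
python3 rel.py;python3 inh.py; python3 - <<'E'
from h import *
a=np.radians(13.1);J=np.array([[np.cos(a),-np.sin(a)],[np.sin(a),np.cos(a)]])
ims=[]
for n in("side","top"):
    p=camera(n)[0].astype(float)
    for _ in range(3): p+=camera(n)[0]
    p=(p/4).astype(np.uint8)
    # rectified view of rail plane z=22mm, jig x -20..90, y 20..80
    X,Y=np.meshgrid(np.linspace(-20,90,440),np.linspace(85,15,280))
    w=np.c_[np.c_[X.ravel(),Y.ravel()]/1000@J.T+[.517,-.1847],np.full(X.size,.022)]
    m=proj(n,w).astype(np.float32).reshape(280,440,2);r=cv2.remap(p,m[...,0],m[...,1],2)
    for x in range(0,90,10): cv2.line(r,((x+20)*4,0),((x+20)*4,8 if x%50 else 20),(0,0,255),1)
    ims.append(r)
cv2.imwrite("pics/rail.png",np.vstack(ims))
E
```

```text
t 16.0667 pos [ 0.5273 -0.1824  0.031 ] F [-11.68  -4.49   6.79] op 0.2907977876240112 gf 61.04416787624359
[[-2.279e-01  9.737e-01 -5.200e-03]
 [ 9.737e-01  2.279e-01 -1.000e-03]
 [ 3.000e-04 -5.300e-03 -1.000e+00]]
jig xy mm [10.6 -0.1] plinth bottom mm 12.2 tool y yaw rel jig deg 0.08 F jig [-12.39  -1.73] 6.793221734740487
0.47 164 z pct [13.7 16.5 29.1 58. ]
foot x [-11.8  29.1] y [ 3.1 29.8 34.2 35.5]
neck x [-3.  24.8] y [-7.5 11.5 14.5 15.9]
```

View pics/rail.png

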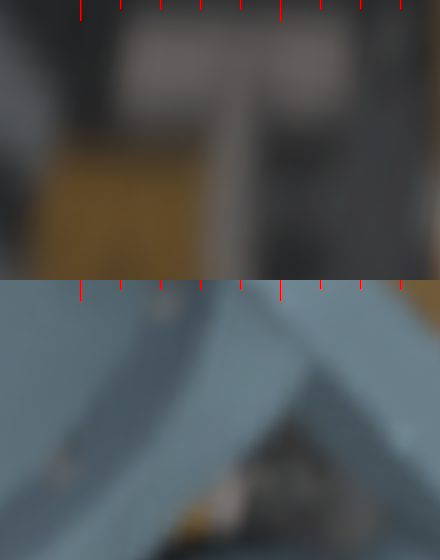

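move_arm([
  [[0,0,0,-0.2,0],[0,0,0,-0.4,0],[0,0,0.5,-0.5,0],[0,0,1,-0.5,0],[0,0,1.5,-0.5,0],[0,0,2,-0.5,0],[0,0,2.3,-0.5,0],[0,0,2.3,-0.5,0],[0,0,2.3,-0.5,0],[0,0,2.3,-0.5,0]],
])

```text
time_s: 17.4
eef_pos: [0.5294, -0.1819, 0.031]
eef_rot: [-0.002, 0.621, 0.784, -0.002]
wrist_force: [-11.7, -5.7, 3.6]
opening: 0.293
grasp_force: 60.5
```

```bash
python3 rel.py;python3 inh.py
```

```text
t 17.4 pos [ 0.5294 -0.1819  0.031 ] F [-11.74  -5.72   3.58] op 0.2927495223170308 gf 60.5412894487381
[[-2.279e-01  9.737e-01 -5.500e-03]
 [ 9.737e-01  2.279e-01 -1.000e-03]
 [ 3.000e-04 -5.600e-03 -1.000e+00]]
jig xy mm [12.7 -0.1] plinth bottom mm 12.2 tool y yaw rel jig deg 0.07 F jig [-12.73  -2.91] 3.581198845585672
0.48 172 z pct [13.1 16.  29.2 59.4]
foot x [-9.2 30. ] y [-9.6 29.  33.7 35.8]
neck x [-1.9 25.9] y [-11.   10.9  14.3  16.3]
```

```bash
python3 - <<'E'
from h import *
a=np.radians(13.1);J=np.array([[np.cos(a),-np.sin(a)],[np.sin(a),np.cos(a)]])
p=sum(camera("side")[0].astype(float) for _ in range(6))/6
ims=[]
for z in(.022,.030):
    X,Y=np.meshgrid(np.linspace(-10,90,600),np.linspace(78,38,240))
    w=np.c_[np.c_[X.ravel(),Y.ravel()]/1000@J.T+[.517,-.1847],np.full(X.size,z)]
    m=proj("side",w).astype(np.float32).reshape(240,600,2);r=cv2.remap(p.astype(np.float32),m[...,0],m[...,1],2)
    if z<.025:
        for y in (60,63,66): print(y,r[int((78-y)*6),114:460:12].mean(-1).round().astype(int).tolist())
    r=np.clip((r-30)*2,0,255).astype(np.uint8)
    for x in range(0,90,10): cv2.line(r,((x+10)*6,0),((x+10)*6,8 if x%50 else 20),(0,0,255),1)
    ims.append(r)
cv2.imwrite("pics/rail2.png",np.vstack(ims))
E
python3 rel.py
```

```text
60 [57, 67, 75, 81, 84, 83, 83, 83, 82, 81, 79, 76, 74, 76, 80, 84, 84, 81, 78, 77, 78, 80, 82, 83, 83, 82, 81, 78, 74]
63 [58, 71, 79, 86, 88, 89, 89, 89, 90, 89, 87, 85, 82, 81, 82, 84, 85, 83, 81, 81, 83, 85, 87, 88, 89, 88, 87, 84, 79]
66 [60, 73, 82, 90, 93, 95, 94, 94, 93, 93, 92, 90, 87, 84, 84, 85, 85, 84, 83, 85, 87, 89, 92, 93, 94, 93, 92, 88, 82]
t 17.8 pos [ 0.5293 -0.1819  0.031 ] F [-11.56  -5.5    3.15] op 0.29363655945626016 gf 60.54005205631256
[[-2.278e-01  9.737e-01 -5.500e-03]
 [ 9.737e-01  2.278e-01 -9.000e-04]
 [ 4.000e-04 -5.500e-03 -1.000e+00]]
jig xy mm [12.6 -0.1] plinth bottom mm 12.2 tool y yaw rel jig deg 0.07 F jig [-12.5   -2.74] 3.147469360243229
```

View pics/rail2.png

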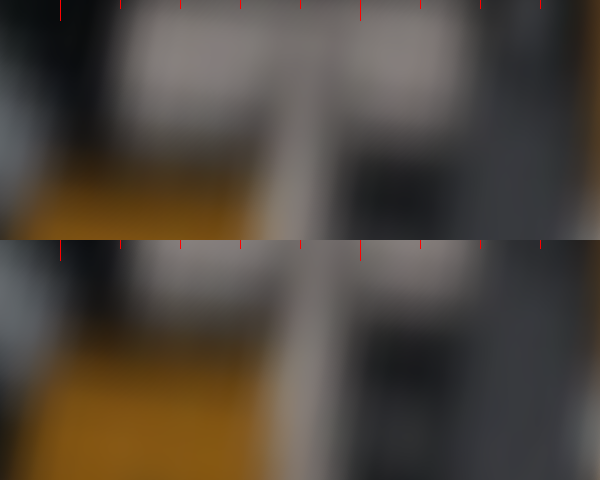

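In the rail view the pointer is at about x = 40 mm, midway between the two dark lines near 34 and 46 mm. The TCP position agrees: it puts the stop at about 14.7 mm, and the pose is steady. Handing in.

```bash
python3 -c "
from bench import order
print(order.hand_in())"
```

```text
the job is handed in; nothing more can be done
None
```

I handed the job in with the plinth flat on the jig's base plate, still gripped and pressed squarely and centrally against the stop. The pointer sits about midway between the two lines, with the stop pushed in about 14.7 mm (roughly 7.4 N by the spring rate), and the round mount was left in the open drawer.

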